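Snap the axle clip onto the belt-tension stud

TASK

Lay the steel axle clip flat on the plate of the grinder's belt-tension slide, tab up and jaws facing the stud, and let go of it. Then take the push fork and push the clip sideways with it into the stud's groove until it snaps fully home; the stud is sprung and backs away as you push, but never drive it to the end of its travel. Finally let the stud come back, stand the fork on its sole on the bench away from the slide, and leave the other things where they are.

Things in the scene. Friction and masses are not known exactly. Their poses are not given: they have to be found in the camera images.
- slide: belt-tension slide, fixed to the bench: grey block with a flat steel plate on top, 40 mm above the bench, 60 mm wide, x from -95 to +70 mm. Origin at bench level below the stud's rest place. +x is the way the clip is pushed and the stud yields; the free plate is on the -x side. A stop block 36 mm wide stands at x = +58 to +70, to 70 mm above the bench, spring tube to x = +42. Foot: 94 mm wide.
- groove (a point): centre of the stud's groove, at the level of the plate's top; moves with the stud. The steel stud stands up through a slot in the plate: groove neck 14 mm in diameter from the plate's top to 8 mm above it, then a round head 22 mm in diameter from 8 to 20 mm above the plate.
- stud (a joint): how far the stud is pushed along the slide's +x (m): 0 at rest, end of travel at 0.025 to 0.030. Its spring resists with about 0.7 N per mm and brings it back to 0 when let go. The clip springs over the neck at very roughly 7 to 14 N, with the stud 9 to 19 mm back; the rubbing of the fork on the plate adds to that. At the snap the pushing force falls at once by a fifth or more (one jaw may pass before the other).
- clip: dark steel split clip, 60 g, 5 mm thick, tab up. Origin: underside, centre of its mouth (there the neck sits when home, within 1 mm); +x to the open jaws, tips at x = +16 mm. Cross bar x -15 to -7.5, y -17 to +17: the fork pushes on its back at x = -15. Upright tab to hold it by: 10 mm wide (y), x -28 to -16, 20 mm high; tail to x = -30. The jaws meet the neck when the origin is 12 mm short.
- jaw_left (a joint): angle (rad) by which the clip's jaw on its +y side is sprung open: 0 relaxed (before, and once home), about 0.1 while it rides over the neck
- jaw_right (a joint): the same for the jaw on the clip's -y side
- fork: push fork on its sole, 160 g: steel sole 6 mm thick, 44 mm wide, x -35 to +20 mm, with two prongs to x = +52, each 12 mm wide, 16 mm apart (the clip's tab goes between them, the tips push the clip's cross bar). Upright pale wooden grip x -28 to +16, 16 mm thick (y), from 6 to 62 mm above the underside. Origin: underside, below the grip; +x to the prongs. Pushed hard, it noses down.
- mug: white ceramic mug, 76 mm across, 90 mm tall; bystander, origin on or near its underside (leave it alone)
- glue: white plastic bottle, 60 mm across, 150 mm tall; bystander, origin on or near its underside (leave it alone)
- wrench: flat steel wrench lying on the bench; bystander, origin on or near its underside (leave it alone)
- collar: plain closed steel ring, 38 mm outside, 22 mm bore, 10 mm thick, lying flat; bystander, origin on or near its underside (leave it alone)
- offcut: pale wooden block 90 x 45 x 30 mm; bystander, origin on or near its underside (leave it alone)
- driver: screwdriver lying on the bench; bystander, origin on or near its underside (leave it alone)
- brush: brush lying on the bench; bystander, origin on or near its underside (leave it alone)
Mind the look-alikes: they are no part of the job. Leave any purple or turquoise look-alike of the slide alone. What is shaped like the clip but blue is not meant.

How it is judged:
On the way, in this order (a step that is already met when the one before it is completed fails the run):
1. the clip lies flat on the plate, tab up, short of the stud and let go (z of clip in the frame of slide between 0.037 and 0.044 m and x of clip in the frame of slide between -0.085 and -0.016 m and y of clip in the frame of slide between -0.025 and 0.025 m and angle between clip's own z axis and vertical below 0.12 rad and contact force between the fingers and clip below 0.1 N and linear speed of clip below 0.02 m/s), for 0.2 s.
2. the fork, not the fingers, presses the clip while the stud spreads its jaws (contact force between fork and clip above 1 N and contact force between the fingers and clip below 0.3 N and value of joint any of jaw_left, jaw_right above 0.03 rad and horizontal distance between clip and groove below 0.014 m), for 0.01 s.
3. the clip has snapped home in the groove (distance between clip and groove below 0.003 m and angle between clip's own z axis and vertical below 0.12 rad and value of joint each of jaw_left, jaw_right below 0.025 rad), for 0.1 s.
At the end, for the whole second after the job is handed in: Clip home: origin within 3 mm of the groove centre, flat within 0.12 rad, jaws below 0.025 rad; stud within 4 mm of rest; fork upright on the bench (0.1 rad, underside within 6 mm of it), over 110 mm from the stud, touching neither slide nor clip; fork and clip at rest (all of step 3 and value of joint stud below 0.004 m and angle between fork's own z axis and vertical below 0.1 rad and height (world z) of fork below 0.006 m and horizontal distance between fork and groove above 0.11 m and contact force between fork and slide below 0.05 N and contact force between fork and clip below 0.05 N and linear speed of each of fork, clip below 0.01 m/s).
It fails at once if the stud was driven to the end of its travel (beyond 25 mm) (value of joint stud above 0.025 m).
It fails at once if a bystander was moved by more than 40 mm (distance of any of mug, glue, wrench, collar, offcut, driver, brush from where it was at the start of the episode above 0.04 m).
It also fails if it takes over 72 s, if anything falls off the work surface, if the arm or the gripper's body presses on something with over 40 N, if the wrist force passes 120 N, or if a joint passes its speed limit or range.

ROBOT

A 7-joint arm with a two-finger parallel gripper is mounted at the origin on the work surface. World frame = base frame: x ahead of the robot, y to its left, z up, the work surface at z = 0. Lengths are in m, angles in rad, forces in N, time in s.
With the tool pointing down it reaches from about 0.35 to 0.9 m from the base axis. Payload 7.2 kg.
Tool frame: the origin (TCP) lies midway between the tips of the shut fingers; the grasp point (between the pads) lies 19 mm behind it; z points along the fingers, y is the direction in which the jaws open and shut (so a half turn about z gives the same grasp; the last joint's range is limited). The gripper opens to 85 mm and grips with 20 to 120 N. Pads are 22 mm wide; open, the fingers measure 114 mm over their backs; the gripper's body (76 mm by 85 mm) begins 54 mm behind the grasp point. The pads swing forward as they close: fully open they stand 13 mm farther back than shut.
Start: joints at [-1.334, 0.411, -0.013, 1.596, 0.006, 1.134, -0.082], TCP at [0.188, 0.596, 0.231] pointing down, gripper open.
Joint ranges: [-2.95, 2.95], [-0.29, 1.99], [-1.47, 1.44], [0.14, 2.54], [-1.03, 4.17], [0.13, 1.85], [-2.86, 2.86]. Speed limits (rad/s): [2.39, 2.39, 3.01, 3.01, 3.14, 3.14, 3.14].

INTERFACE

Orientations are given as [roll, pitch, yaw] about the fixed x, y, z axes, in that order (R = Rz(yaw) Ry(pitch) Rx(roll)).
In Python, from station import robot gives the robot as it stands.
- The arm moves only by the tool play_rows, never from a script. Its argument "rows" is a list of rows, each a list of 7 numbers: the turn, a rotation vector about the tool's x, y, z in degrees, then the shift along the tool's x, y, z in mm, then the opening, from -1 (shut) to 1 (fully open), so that 0 is half open. A call has 1 to 8 rows; each row is the pose to reach, as a shift and turn from the pose commanded when the call began, along the tool's axes at that moment; what a row does not reach only later rows make up. A row lasts 1/8 s, in which the tool goes at most 62.5 mm and 10.7 degrees, less where a joint would pass 70% of its speed; a pose out of reach is approached as far as the arm can. A call with a gripper value outside its range is refused whole. The fingers move at their own pace and stop on an object; "grip_force" is the grip in N (left out, the last holds). Time passes only in rows, so rows that repeat a pose let the fingers close. It gives the time, the measured TCP pose, the force and the opening at its end, in the units of the state.
- robot.observe(): the state, without advancing time (a new reading comes with each control period).
- robot.grab_frame(name): name is "scene" or "top" or "wrist"; returns the picture (480x640x3 uint8, red, green, blue); there is no depth.
- robot.camera_model(name): a dict with "fov_y" (degrees; the focal length in pixels is half the picture's height over the tangent of half this angle, whatever the lens; pixels are square), "cx", "cy" (the principal point, pixels), "distortion" ([k1, k2, p1, p2, k3] as OpenCV has them; the pictures are not rectified), "pose" (4x4, takes a point from camera to world coordinates). Camera axes: x right, y up, looking along -z (the intrinsics and any distortion apply to the point x, -y, -z); pixel columns grow to the right and rows downward; lengths in m; the calibration is good to about 2 mm. A picture is of the moment at which its call begins: read the wrist's pose just before it. camera_model takes no time and is no camera call; for the wrist camera it gives the pose at the moment of the call.
- robot.hand_in(): hands the job in, once; it reports no verdict.
Trained networks look in the newest picture that a camera, given by its name, has taken for a name from the list of things; names that differ only in an ending like _2 or _b are one class to them, and where a whole thing is asked for, a point or a joint stands for the part that bears it (a point fixed in the world has none). Each returns a list of dicts, best first, with "p" (0 to 1); they miss things now and then, are a little off and sometimes report something else, mostly with a low value. They report only what shows in the picture. A call takes as long as a camera call. They do not tell look-alikes from the thing itself.
- robot.masks_of(label, camera): "pixels" (480x640 bool, what is visible of it) and "bbox" ([centre column, centre row, width, height] in pixels, round what is visible of it).
- robot.landmark_of(label, camera): "point" ([column, row] in pixels: a listed point, or the origin of a listed thing).
The state is a dict: "time": time; "joint_pos": joint angles; "dq": joint speeds; "joint_torque": joint torques, N m; "position": TCP position; "eef_rot": TCP orientation; "contact_force": force on the tool from outside, world axes, zero at the start; "torque": the same for the moment, N m; "opening": opening from 0.0 (shut) to 1.0 (fully open).
Only numpy, scipy, OpenCV 4.12 (cv2) and the standard library are available. Lean on these libraries where they do the work, as an engineer would, in place of code of your own. Each camera call takes 0.05 s, during which the arm holds its last target.

## Working session

There is one attempt and no reset: what is moved stays moved. The work goes in short steps, Python scripts to look and compute and a tool call to move; the robot and the scene stay as the last step left them, time stands still between calls to the robot, and variables do not carry over. Pictures are saved under pics/ and viewed, and the job is handed in when it is done.

Besides the shell and the picture viewer there is one more tool, called after "Call:" as name([rows], argument=value, ...), one row to a line, values as JSON. play_rows: Moves the arm, as the interface text tells. Its arguments: {"type":"object","properties":{"rows":{"type":"array","items":{"type":"array","items":{"type":"number"}}},"grip_force":{"type":"number"}},"required":["rows"]}

```bash
mkdir -p pics; ls; cat > h.py <<'E'
import numpy as np,cv2
from station import robot
def save(n,fn):
    im=robot.grab_frame(n); cv2.imwrite('pics/'+fn,im[:,:,::-1]); return im
def K(m):
    f=240/np.tan(np.radians(m['fov_y'])/2)
    return np.array([[f,0,m['cx']],[0,f,m['cy']],[0,0,1.]])
def ray(m,px):
    u=cv2.undistortPoints(np.array(px,float).reshape(-1,1,2),K(m),np.array(m['distortion'],float)).reshape(-1,2)
    T=np.array(m['pose']); d=np.c_[u[:,0],-u[:,1],-np.ones(len(u))]@T[:3,:3].T
    return T[:3,3],d
def at_z(m,px,z):
    o,d=ray(m,px); z=np.asarray(z,float)
    return o+d*((z-o[2])/d[:,2])[:,None]
def proj(m,P):
    T=np.array(m['pose']); P=np.atleast_2d(P)
    c=(P-T[:3,3])@T[:3,:3]; c=c*[1,-1,-1]
    return cv2.projectPoints(c,np.zeros(3),np.zeros(3),K(m),np.array(m['distortion'],float))[0].reshape(-1,2)
E
python3 - <<'E'
from h import *
for n in('scene','top','wrist'): save(n,n+'0.png')
for n in('scene','top'):
    m=robot.camera_model(n);print(n,m['fov_y'],m['distortion'],np.round(m['pose'],3).tolist())
for l in('clip','fork','slide','groove'):
  for c in('top','scene'):
    r=robot.landmark_of(l,c);m=robot.camera_model(c)
    for x in r[:3]: print(l,c,round(x['p'],2),np.round(x['point'],1),at_z(m,[x['point']],0.04 if l=='groove' else 0.)[0].round(3))
print(robot.observe())
E
```

```text
pics
scene 48.15885807939868 [0.04323329 0.         0.         0.         0.        ] [[0.759, -0.538, 0.368, 1.035], [0.651, 0.636, -0.414, -0.514], [-0.011, 0.554, 0.833, 1.163], [0.0, 0.0, 0.0, 1.0]]
top 57.967657880019615 [-0.01189704  0.          0.          0.          0.        ] [[-0.012, 0.997, -0.08, 0.459], [-1.0, -0.013, -0.012, 0.011], [-0.013, 0.08, 0.997, 0.947], [0.0, 0.0, 0.0, 1.0]]
clip top 0.65 [214.1 271.9] [0.461 0.267 0.   ]
clip top 0.6 [228.6 233.6] [0.545 0.236 0.   ]
clip scene 0.65 [356.1 166.6] [0.457 0.272 0.   ]
clip scene 0.65 [382.2 152. ] [0.48  0.362 0.   ]
clip scene 0.44 [371.1 191. ] [0.542 0.231 0.   ]
fork top 0.86 [438.6 270. ] [ 0.459 -0.222  0.   ]
fork scene 0.66 [230.7 288.5] [ 0.465 -0.221  0.   ]
slide top 0.78 [145.  315.8] [0.367 0.418 0.   ]
slide top 0.56 [306.3 215.5] [0.582 0.064 0.   ]
slide top 0.56 [247.4 353.9] [0.284 0.194 0.   ]
slide scene 0.96 [294.4 152.1] [0.288 0.2   0.   ]
slide scene 0.67 [343.1 241.4] [0.586 0.058 0.   ]
groove top 0.7 [138.3 321.5] [0.36  0.415 0.04 ]
groove top 0.66 [242.8 355.7] [0.288 0.196 0.04 ]

[... 213 characters left out ...]
: 0.55, 'joint_pos': array([-1.33422481,  0.41110716, -0.01267429,  1.5962331 ,  0.00559289,
        1.1343268 , -0.08218834]), 'dq': array([-2.00842150e-03,  4.83716048e-04,  1.09024497e-03, -1.18856939e-04,
        4.66113517e-05,  3.94468913e-04,  1.09853737e-03]), 'joint_torque': array([-8.49765584e-04, -6.00001574e+01,  6.80629201e-01, -2.99571186e+01,
        1.38810315e-02,  2.36200154e-03,  5.17035801e-05]), 'position': array([0.1875649 , 0.5961663 , 0.23127958]), 'eef_rot': array([-3.14155408e+00,  6.80975541e-06,  2.83681572e+00]), 'contact_force': array([ 0.21591002,  0.82831493, -0.80130485]), 'torque': array([ 0.02805971,  0.02520868, -0.00750391]), 'opening': 1.004984425577673}
```

View pics/scene0.png

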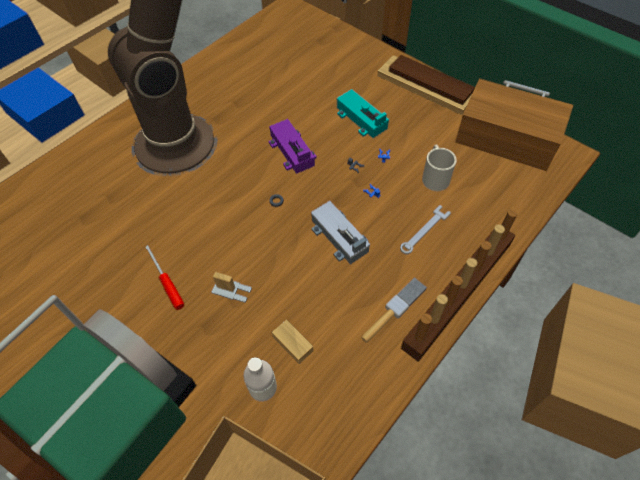

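View pics/top0.png

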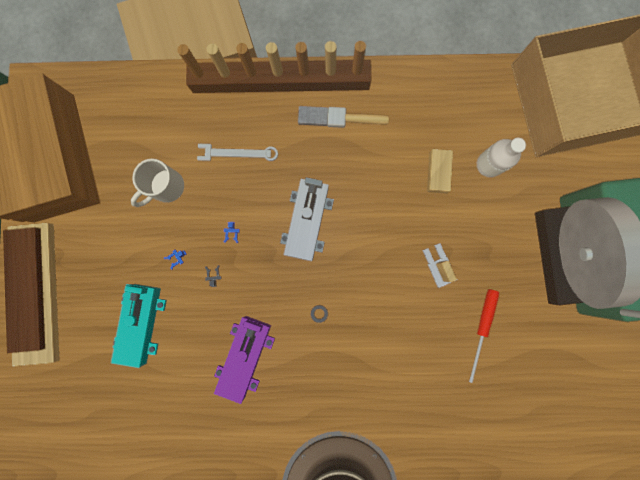

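View pics/wrist0.png

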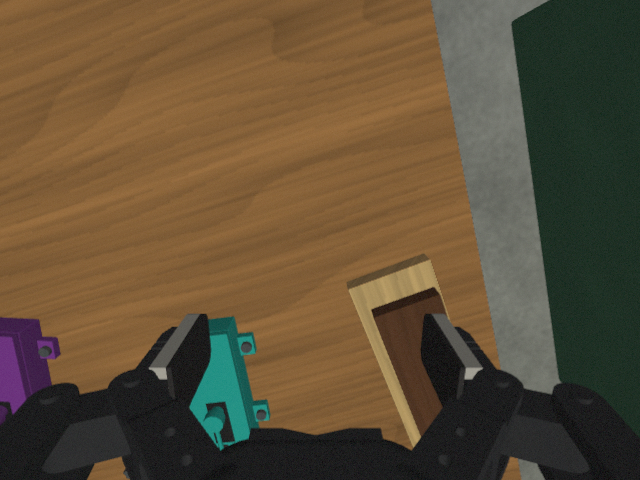

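```bash
python3 - <<'E'
import cv2
a=cv2.imread('pics/top0.png')
def c(x0,y0,w,h,s): return cv2.resize(a[y0:y0+h,x0:x0+w],None,fx=s,fy=s,interpolation=cv2.INTER_CUBIC)
cv2.imwrite('pics/t1.png',cv2.hconcat([c(265,170,80,100,5),c(190,250,50,62,8)[:500,:400]]))
b=a;a=cv2.imread('pics/scene0.png')
s=c(300,190,80,80,5); s2=c(335,145,40,40,10)
a=b
cv2.imwrite('pics/t2.png',cv2.hconcat([s,c(410,235,60,60,400/60)[:400,:400]]))
cv2.imwrite('pics/t3.png',s2)
E
```

```text
Traceback (most recent call last):
cv2.error: OpenCV(4.12.0) /io/opencv/modules/core/src/matrix_operations.cpp:64: error: (-215:Assertion failed) src[i].dims <= 2 && src[i].rows == src[0].rows && src[i].type() == src[0].type() in function 'hconcat'
```

```bash
python3 - <<'E'
import cv2
a=cv2.imread('pics/top0.png');b=cv2.imread('pics/scene0.png')
def c(a,x0,y0,w): return cv2.resize(a[y0:y0+w,x0:x0+w],(400,300 if 0 else 400),interpolation=cv2.INTER_CUBIC)
r1=cv2.hconcat([c(a,258,170,100),c(a,190,250,50)])
r2=cv2.hconcat([c(a,410,235,60),c(b,335,145,40)])
o=cv2.vconcat([r1,r2]);cv2.imwrite('pics/t1.png',cv2.resize(o,(600,600)))
E
```

```text
(no output)
```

View pics/t1.png

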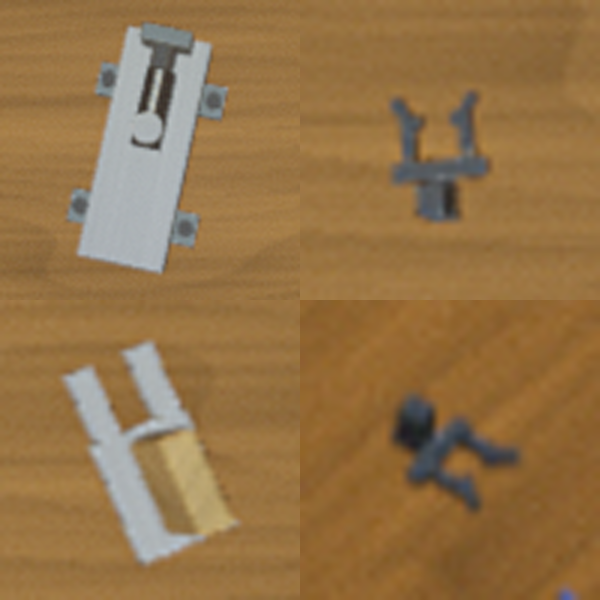

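```bash
cat >> h.py <<'E'
from scipy.spatial.transform import Rotation as Ro
def tcp():
    s=robot.observe(); return np.array(s['position']),Ro.from_euler('xyz',s['eef_rot'])
def row(p,yaw,R0=None,p0=None):
    if p0 is None: p0,R0=tcp()
    Rt=Ro.from_euler('xyz',[np.pi,0,np.radians(yaw)])
    rv=(R0.inv()*Rt).as_rotvec(degrees=True); sh=R0.inv().apply(np.array(p)-p0)*1000
    return np.round(np.r_[rv,sh],1).tolist()
E
python3 - <<'E'
from h import *
m=robot.camera_model('wrist');p,R=tcp();T=np.array(m['pose'])
print(m['fov_y'],m['distortion'],R.inv().apply(T[:3,3]-p).round(4)); print((R.inv().as_matrix()@T[:3,:3]).round(3))
for n in('top','scene'):
    mm=robot.camera_model(n)
    print(proj(mm,[[.46,.267,0],[.585,.06,.04]]))
print(row([0.40,.27,.25],5))
E
```

```text
66.6157572141457 [-0.00206127  0.          0.          0.          0.        ] [ 0.0775 -0.0007 -0.1431]
[[-0.001  0.953  0.302]
 [ 1.     0.001  0.   ]
 [-0.     0.302 -0.953]]
[[214.2747173  272.33238327]
 [307.30182076 211.85103432]]
[[355.99748115 168.18747738]
 [343.50233806 231.97383987]]
[-0.0, 0.0, 157.5, -300.5, -247.4, -18.7]
```

```bash
python3 - <<'E'
from h import *
print(row([0.43,.265,.17],5))
E
```

```text
[-0.0, 0.0, 157.5, -330.6, -243.2, 61.3]
```

Call:
play_rows([
  [0,0,157.5,-330,-243,60,1],
  [0,0,157.5,-330,-243,60,1],
  [0,0,157.5,-330,-243,60,1],
  [0,0,157.5,-330,-243,60,1],
  [0,0,157.5,-330,-243,60,1],
  [0,0,157.5,-330,-243,60,1],
  [0,0,157.5,-330,-243,60,1],
  [0,0,157.5,-330,-243,60,1],
])

```text
time: 1.55
position: [0.4314, 0.2619, 0.1713]
eef_rot: [3.141, 0.001, 1.324]
contact_force: [0.7, 0.4, -0.9]
opening: 0.999
```

```bash
python3 - <<'E'
from h import *
p,R=tcp();print(p,R.as_euler('xyz',degrees=True))
print(row([0.43,.265,.17],5))
E
```

```text
[0.4313897  0.26185102 0.17128665] [1.79951201e+02 3.78246460e-02 7.58882598e+01]
[0.1, 0.0, 70.9, 2.7, -2.1, 1.3]
```

Call:
play_rows([
  [0,0,71,0,0,0,1],
  [0,0,71,0,0,0,1],
  [0,0,71,0,0,0,1],
  [0,0,71,0,0,0,1],
  [0,0,71,0,0,0,1],
  [0,0,71,0,0,0,1],
  [0,0,71,0,0,0,1],
  [0,0,71,0,0,0,1],
])

```text
time: 2.55
position: [0.4294, 0.2656, 0.1714]
eef_rot: [-3.142, -0.0, 0.099]
contact_force: [-0.3, -0.2, -0.1]
opening: 1.001
```

```bash
python3 - <<'E'
from h import *
m=robot.camera_model('wrist');save('wrist','w1.png')
p,R=tcp();print(p,R.as_euler('xyz',degrees=True))
for l in ('clip',):
  for x in robot.landmark_of(l,'wrist')[:3]: print(l,round(x['p'],2),np.round(x['point'],1),at_z(m,[x['point']],0.)[0].round(4))
E
```

```text
[0.42941911 0.26554542 0.17136398] [-1.79993261e+02 -1.19110063e-02  5.75958131e+00]
clip 0.86 [213.9 139.9] [0.491  0.3554 0.    ]
clip 0.63 [315.6 190.1] [0.458  0.2677 0.    ]
clip 0.55 [375.7  90. ] [0.5418 0.228  0.    ]
```

View pics/w1.png

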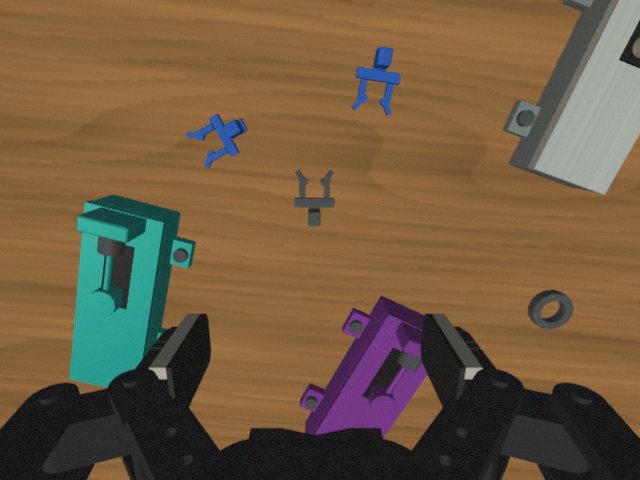

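```bash
python3 - <<'E'
import cv2
a=cv2.imread('pics/w1.png')
cv2.imwrite('pics/w1c.png',cv2.resize(a[165:230,275:355],None,fx=8,fy=8,interpolation=cv2.INTER_CUBIC))
E
```

```text
(no output)
```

View pics/w1c.png

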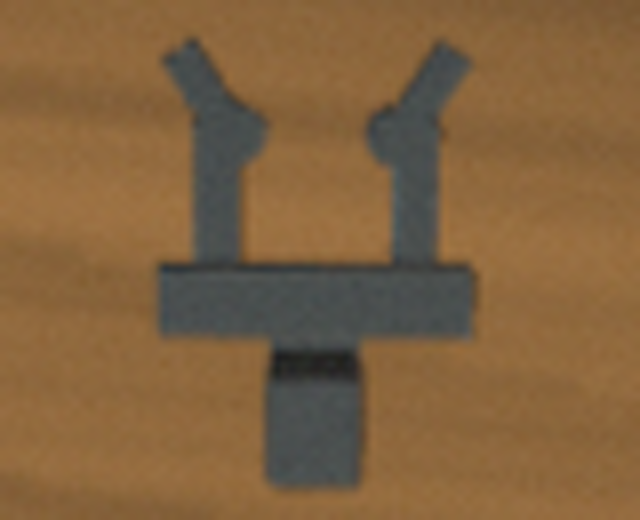

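```bash
cat >> h.py <<'E'
from scipy.optimize import least_squares
def fit(m,P,px,g,z0=0.,rz=False):
    P=np.array(P,float);px=np.array(px,float)
    def X(v):
        c,s=np.cos(v[2]),np.sin(v[2]);return np.c_[P[:,0]*c-P[:,1]*s+v[0],P[:,0]*s+P[:,1]*c+v[1],P[:,2]+z0]
    r=least_squares(lambda v:(proj(m,X(v))-px).ravel(),g,x_scale=[.01,.01,.1])
    return r.x,r.fun.reshape(-1,2)
E
python3 - <<'E'
from h import *
m=robot.camera_model('wrist')
px=np.array([[159,337],[473,336],[475,266],[159,268],[267,488],[359,488],[273,378],[359,378]])/8+[275,165]-.5
for h in(.02,.025):
  for z in (.005,.008):
    P=[[-.015,.017,z],[-.015,-.017,z],[-.0075,-.017,z],[-.0075,.017,z],[-.028,.005,h],[-.028,-.005,h],[-.016,.005,h],[-.016,-.005,h]]
    v,e=fit(m,P,px,[.46,.267,.08]);print(h,z,v[:2],np.degrees(v[2]),np.sqrt((e**2).mean()));
    if z==.005: print(e.round(1).tolist())
# grasp
E
```

```text
0.02 0.005 [0.45937383 0.26923018] 5.617815320603176 0.3395037530053981
[[-0.2, -0.0], [0.1, 0.2], [0.0, 0.3], [-0.3, -0.1], [-0.0, 0.1], [0.5, 0.2], [-0.8, -0.3], [0.6, -0.3]]
0.02 0.008 [0.45964948 0.26924965] 5.611840418325089 0.473960862616456
0.025 0.005 [0.45997555 0.26928289] 5.629311888607122 0.5829235164940427
[[-0.2, -0.7], [0.2, -0.5], [0.1, -0.5], [-0.3, -0.8], [-0.1, 0.9], [0.6, 0.9], [-0.9, 0.3], [0.7, 0.3]]
0.025 0.008 [0.46024175 0.26930153] 5.623109970814071 0.4724508802860605
```

```bash
python3 - <<'E'
from h import *
a=np.radians(5.6);c=np.array([.4594,.2692]);g=c-.027*np.array([np.cos(a),np.sin(a)])
print(row([*g,.06],5.6),row([*g,.005],5.6))
E
```

```text
[-0.0, -0.0, 0.2, 3.2, -0.7, 111.4] [-0.0, -0.0, 0.2, 3.2, -0.7, 166.4]
```

Call:
play_rows([
  [0,0,0.2,3.2,-0.7,60,0],
  [0,0,0.2,3.2,-0.7,120,0],
  [0,0,0.2,3.2,-0.7,150,0],
  [0,0,0.2,3.2,-0.7,166,0],
  [0,0,0.2,3.2,-0.7,166,0],
], grip_force=30)

```text
time: 3.28
position: [0.4325, 0.2661, 0.005]
eef_rot: [3.141, 0.001, 0.095]
contact_force: [-0.1, 0.7, 0.5]
opening: 0.493
```

```bash
python3 - <<'E'
from h import *
m=robot.camera_model('wrist');save('wrist','w2.png')
print(tcp()[0])
E
```

```text
[0.43309362 0.26646753 0.00585823]
```

View pics/w2.png

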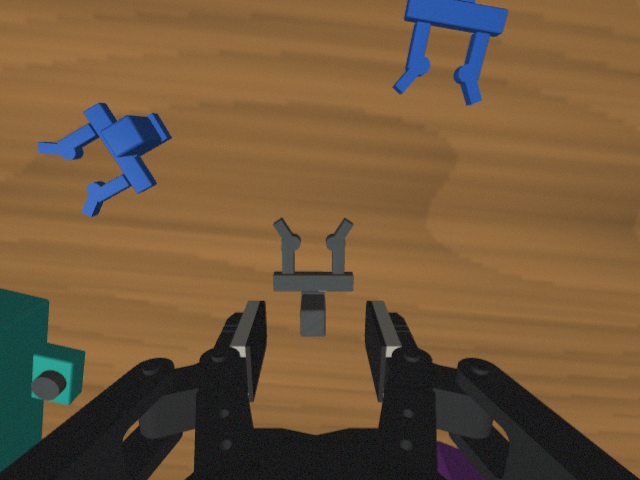

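Call:
play_rows([
  [0,0,0,0,0,0,-1],
  [0,0,0,0,0,0,-1],
  [0,0,0,0,0,0,-1],
  [0,0,0,0,0,0,-1],
  [0,0,0,0,0,-30,-1],
  [0,0,0,0,0,-60,-1],
  [0,0,0,0,0,-110,-1],
  [0,0,0,0,0,-110,-1],
], grip_force=30)

```text
time: 4.32
position: [0.4345, 0.2677, 0.1189]
eef_rot: [-3.137, -0.005, 0.094]
contact_force: [0.0, -0.3, -1.3]
opening: 0.101
```

```bash
python3 - <<'E'
from h import *
import cv2
m=robot.camera_model('wrist');a=save('wrist','w3.png')
cv2.imwrite('pics/w3c.png',cv2.resize(a[200:350,220:420,::-1],None,fx=4,fy=4,interpolation=cv2.INTER_CUBIC))
print(tcp()[0])
# move to slide view: TCP behind stud
print(row([.53,.07,.17],-12))
E
```

```text
[0.43326172 0.26742092 0.11704018]
[-0.2, -0.1, 17.4, 77.8, 205.5, -53.4]
```

View pics/w3c.png

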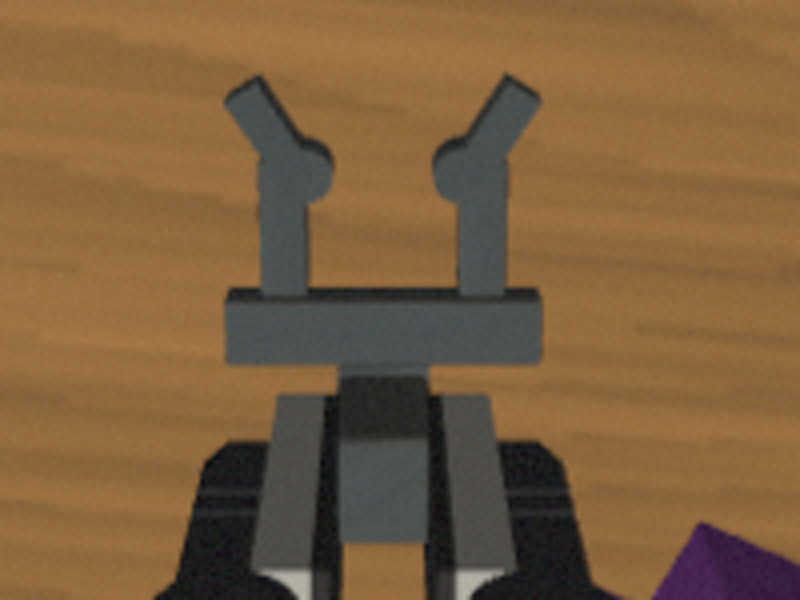

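```bash
python3 - <<'E'
from h import *
m=robot.camera_model('wrist');p,R=tcp()
px=np.array([[226,363],[541,361],[541,302],[226,304],[341,542],[426,542],[341,438],[428,438]])/4+[220,200]-.4
z=.005;h=.02
P=np.array([[-.015,.017,z],[-.015,-.017,z],[-.0075,-.017,z],[-.0075,.017,z],[-.028,.005,h],[-.028,-.005,h],[-.016,.005,h],[-.016,-.005,h]])
def X(v): return Ro.from_euler('zyx',v[3:]).apply(P)+v[:3]
r=least_squares(lambda v:(proj(m,X(v))-px).ravel(),[.46,.27,.11,.1,0,0],x_scale=[.01]*3+[.1]*3)
print(r.x.round(4),r.fun.round(1)); print('clip in tool',R.inv().apply(r.x[:3]-p).round(4), 'yaw',np.degrees(r.x[3]),R.as_euler('xyz',degrees=True))
E
```

```text
[ 0.4584  0.2693  0.1079  0.0966 -0.0391  0.0106] [ 0.8  0.2 -0.9  0.5 -0.3 -0.3  0.2 -0.6 -1.2 -0.1  1.6 -0.2 -1.6  0.3
  1.4  0.2]
clip in tool [0.0251 0.0005 0.0092] yaw 5.5356430579498 [-1.79815627e+02 -1.64737084e-01  5.43178587e+00]
```

Call:
play_rows([
  [0,0,17.4,78,205,-53,-1],
  [0,0,17.4,78,205,-53,-1],
  [0,0,17.4,78,205,-53,-1],
  [0,0,17.4,78,205,-53,-1],
  [0,0,17.4,78,205,-53,-1],
  [0,0,17.4,78,205,-53,-1],
])

```text
time: 5.12
position: [0.5286, 0.0702, 0.1672]
eef_rot: [3.141, 0.002, -0.209]
contact_force: [-0.7, 0.3, -1.1]
opening: 0.107
```

```bash
python3 - <<'E'
from h import *
m=robot.camera_model('wrist');a=save('wrist','w4.png');print(tcp()[0])
for l in ('slide','groove'):
  for x in robot.landmark_of(l,'wrist')[:3]: print(l,round(x['p'],2),np.round(x['point'],1),at_z(m,[x['point']],.04 if l=='groove' else 0.)[0].round(4))
E
```

```text
[0.52850611 0.070766   0.16723256]
slide 0.83 [ 28.5 437.4] [0.3619 0.4195 0.    ]
slide 0.6 [314.2 158.1] [0.583  0.0589 0.    ]
groove 0.62 [317.5 166.4] [0.5795 0.0571 0.04  ]
```

View pics/w4.png

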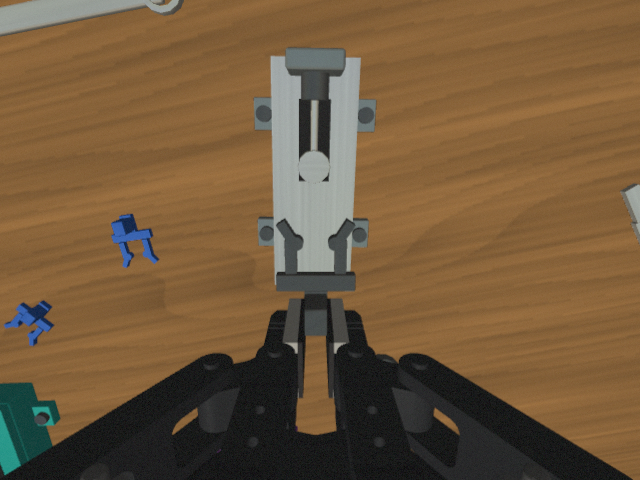

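```bash
python3 - <<'E'
import cv2
a=cv2.imread('pics/w4.png')
cv2.imwrite('pics/w4c.png',cv2.resize(a[40:200,240:400],None,fx=3.75,fy=3.75,interpolation=cv2.INTER_CUBIC))
cv2.imwrite('pics/w4d.png',cv2.resize(a[190:300,240:400],None,fx=5,fy=5,interpolation=cv2.INTER_CUBIC))
E
```

```text
(no output)
```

View pics/w4c.png

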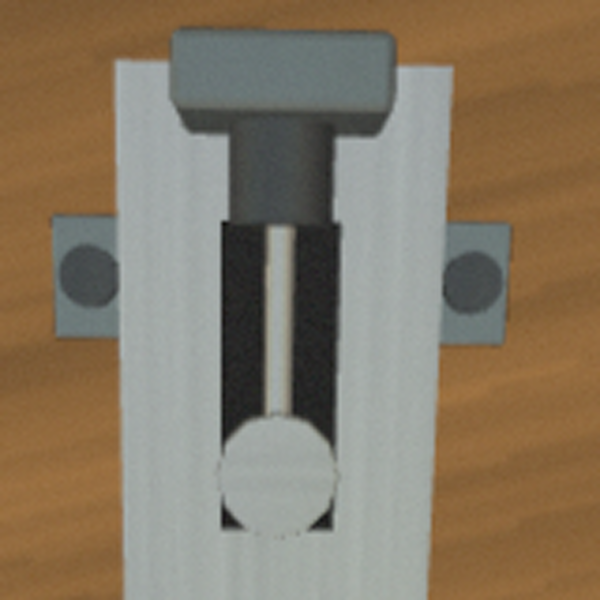

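View pics/w4d.png

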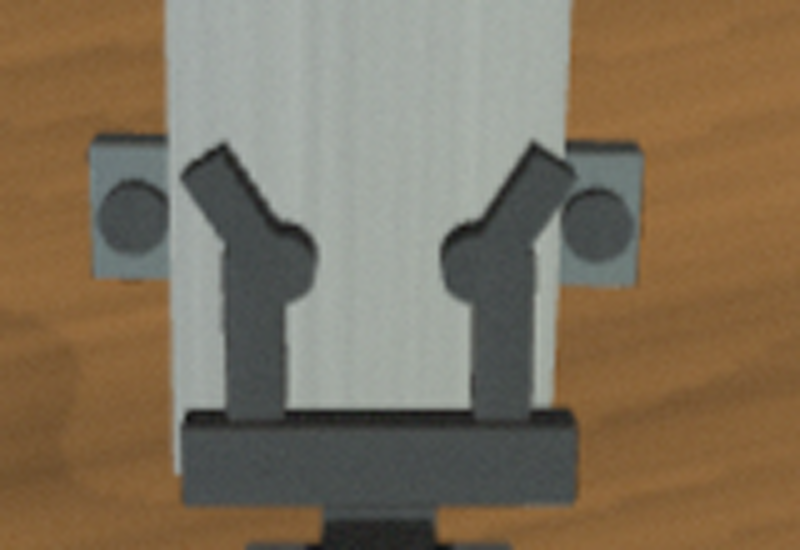

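```bash
python3 - <<'E'
from h import *
m=robot.camera_model('wrist')
A=lambda q:[q[0]/3.75+239.6,q[1]/3.75+39.6]
B=lambda q:[q[0]/5+239.6,q[1]/5+189.6]
P=[[.07,.03,.04],[.07,-.03,.04],[-.095,.03,.04],[0,0,.06],[.07,.018,.07],[.07,-.018,.07]]
px=[A((115,60)),A((453,67)),B((176,473)),A((278,476)),A((172,31)),A((395,34))]
v,e=fit(m,P,px,[.58,.06,-.2]);print(v[:2],np.degrees(v[2]),e.round(1).tolist())
v2,e=fit(m,P[:3],px[:3],[.58,.06,-.2]);print(v2[:2],np.degrees(v2[2]),e.round(1).tolist())
s=at_z(m,[px[3]],.06)[0];print('stud',s)
p,R=tcp();print('cam rel',R.inv().apply(s-p),R.as_euler('xyz',degrees=True))
# right edge line check
q=at_z(m,[px[1],B((555,380)),B((572,0))],.04);print(np.degrees(np.arctan2(*(q[0]-q[1])[[1,0]])))
q=at_z(m,[px[0],B((176,473))],.04);print(np.degrees(np.arctan2(*(q[0]-q[1])[[1,0]])),np.linalg.norm(q[0]-q[1]))
E
```

```text
[0.58164528 0.0603582 ] -12.82380190766393 [[0.0, 0.8], [-0.2, 0.5], [-0.0, 0.3], [-0.1, 0.4], [-0.7, -1.0], [0.9, -0.7]]
[0.58199624 0.06024748] -12.833154942513833 [[0.1, 0.2], [-0.1, -0.1], [-0.0, -0.2]]
stud [0.58190981 0.06025752 0.06      ]
cam rel [ 0.05445964 -0.00045359  0.10745951] [ 1.79986998e+02  8.20819247e-02 -1.18782320e+01]
-12.771340018970221
-12.802319143732921 0.16526347691940774
```

```bash
cat >> h.py <<'E'
S=np.array([.5819,.0603]);SY=-12.8
def sl(x,y,z):
    a=np.radians(SY);return [S[0]+x*np.cos(a)-y*np.sin(a),S[1]+x*np.sin(a)+y*np.cos(a),z]
def insl(p):
    a=np.radians(SY);d=np.array(p[:2])-S;return np.array([d[0]*np.cos(a)+d[1]*np.sin(a),-d[0]*np.sin(a)+d[1]*np.cos(a),p[2]])
E
python3 - <<'E'
from h import *
print(row(sl(-.068,0,.08),SY),row(sl(-.068,0,.046),SY))
E
```

```text
[0.0, 0.1, 0.9, -13.6, -1.6, 87.6] [0.0, 0.1, 0.9, -13.5, -1.6, 121.6]
```

Call:
play_rows([
  [0,0,0.9,-13.5,-1.6,40,-1],
  [0,0,0.9,-13.5,-1.6,80,-1],
  [0,0,0.9,-13.5,-1.6,105,-1],
  [0,0,0.9,-13.5,-1.6,116,-1],
  [0,0,0.9,-13.5,-1.6,118,-1],
  [0,0,0.9,-13.5,-1.6,120,-1],
  [0,0,0.9,-13.5,-1.6,120,-1],
])

```text
time: 6.15
position: [0.5171, 0.0742, 0.049]
eef_rot: [-3.141, -0.001, -0.225]
contact_force: [-0.1, 1.3, -0.7]
opening: 0.102
```

```bash
python3 - <<'E'
from h import *
a=save('wrist','w5.png');p,R=tcp();print(p,insl(p),R.as_euler('xyz',degrees=True),robot.observe()['contact_force'])
E
```

```text
[0.51705266 0.07416732 0.04893351] [-0.06630813 -0.00084412  0.04893351] [-1.79956096e+02 -5.38858981e-02 -1.29017547e+01] [ 0.21097204  0.21153421 -0.62225256]
```

View pics/w5.png

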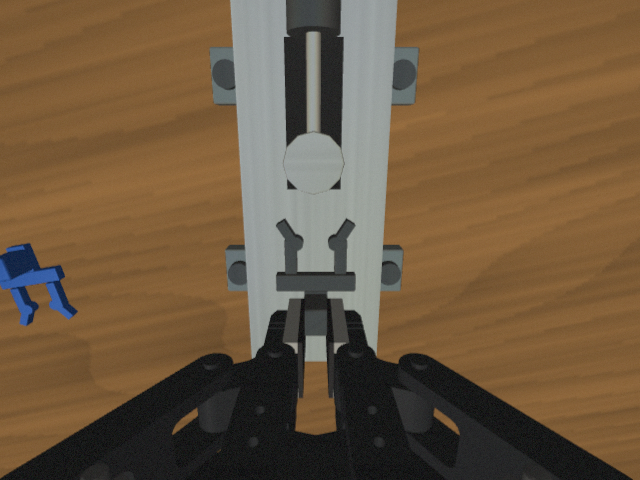

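Call:
play_rows([
  [0,0,0,0,0,1,-1],
  [0,0,0,0,0,2,-1],
  [0,0,0,0,0,2.5,-1],
  [0,0,0,0,0,2.5,-1],
])

```text
time: 6.7
position: [0.5167, 0.0741, 0.0465]
eef_rot: [-3.141, 0.0, -0.225]
contact_force: [-2.9, 0.2, 9.2]
opening: 0.109
```

```bash
python3 - <<'E'
from h import *
for i in range(3):
  a=robot.grab_frame('wrist');print(tcp()[0],robot.observe()['contact_force'])
E
```

```text
[0.51674446 0.07408654 0.04650307] [-2.91294717  0.67796039  9.64583828]
[0.51673349 0.07407518 0.04650803] [-3.47753799 -0.75701387  9.58007384]
[0.5167556  0.07407705 0.04650882] [-3.00791296 -0.18415621 10.2351472 ]
```

Call:
play_rows([
  [0,0,0,0,0,-0.5,-1],
  [0,0,0,0,0,-0.5,0],
  [0,0,0,0,0,-0.5,0],
  [0,0,0,0,0,-0.5,0],
  [0,0,0,0,0,-40,0],
  [0,0,0,0,0,-90,0],
  [0,0,0,0,0,-120,0],
  [0,0,0,0,0,-120,0],
])

```text
time: 7.85
position: [0.518, 0.0743, 0.1678]
eef_rot: [-3.139, -0.003, -0.225]
contact_force: [-0.5, -0.4, 0.2]
opening: 0.499
```

```bash
python3 - <<'E'
from h import *
m=robot.camera_model('wrist');a=save('wrist','w6.png');p,R=tcp();print(p)
cv2.imwrite('pics/w6c.png',cv2.resize(a[90:250,240:400,::-1],None,fx=3.75,fy=3.75,interpolation=cv2.INTER_CUBIC))
f=np.array([.459,-.222]);print(row([*(f-[.05,.02]),.17],25))
E
```

```text
[0.51700831 0.07433838 0.16640454]
[-0.1, -0.1, -37.9, -34.8, 332.5, -4.1]
```

View pics/w6.png

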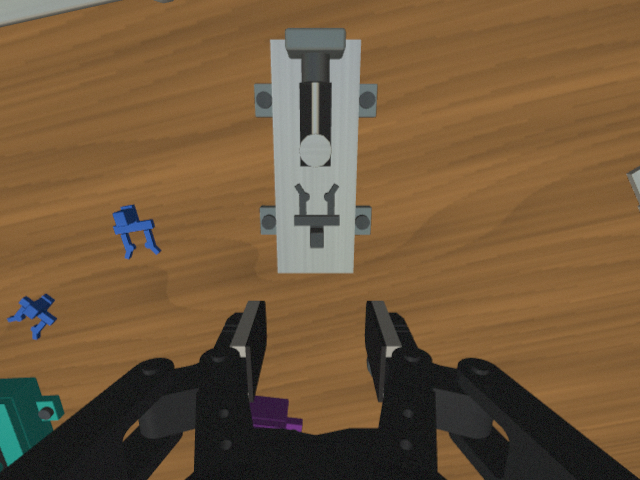

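View pics/w6c.png

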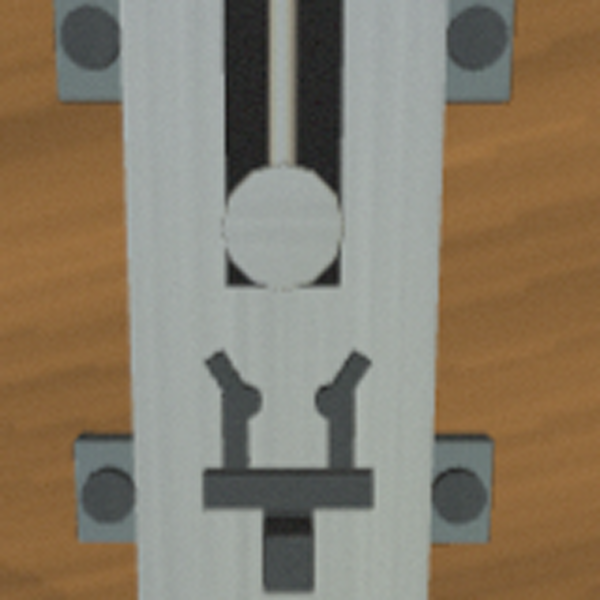

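```bash
python3 - <<'E'
from h import *
m=robot.camera_model('wrist')
A=lambda q:[q[0]/3.75+239.6,q[1]/3.75+89.6]
z=.005
P=[[-.015,.017,z],[-.015,-.017,z],[-.0075,-.017,z],[-.0075,.017,z],[-.028,.005,.02],[-.028,-.005,.02]]
v,e=fit(m,P,[A(q) for q in[(203,509),(373,507),(373,472),(203,474),(265,590),(314,591)]],[.54,.06,-.2],.04);print(v,np.degrees(v[2]),insl([*v[:2],0]),e.round(1).tolist())
P=[[.07,.03,.04],[.07,-.03,.04],[-.095,.03,.04],[-.095,-.03,.04],[0,0,.06]]
v,e=fit(m,P,[[271,40],[361,40],[277.5,272.5],[353.5,272.5],A((283,227))],[.58,.06,-.2]);print(v,np.degrees(v[2]),e.round(1).tolist())
E
```

```text
[ 0.54172168  0.06756677 -0.21316991] -12.213736037533748 [-0.04078981 -0.00181526  0.        ] [[-0.0, -0.1], [0.2, -0.1], [0.3, -0.6], [-0.3, -0.6], [-0.5, 0.9], [0.4, 0.4]]
[ 0.58014374  0.05924434 -0.22718667] -13.0168370989446 [[-0.9, -0.9], [0.5, -0.8], [0.0, 0.8], [-0.2, 1.0], [0.5, 0.6]]
```

Call:
play_rows([
  [0,0,-38,-35,332,-4,0],
  [0,0,-38,-35,332,-4,0],
  [0,0,-38,-35,332,-4,0],
  [0,0,-38,-35,332,-4,0],
  [0,0,-38,-35,332,-4,0],
  [0,0,-38,-35,332,-4,0],
  [0,0,-38,-35,332,-4,0],
  [0,0,-38,-35,332,-4,0],
])

```text
time: 8.9
position: [0.4083, -0.2407, 0.1689]
eef_rot: [-3.14, 0.001, 0.439]
contact_force: [-0.3, 0.6, 0.1]
opening: 0.502
```

```bash
python3 - <<'E'
from h import *
m=robot.camera_model('wrist');a=save('wrist','w7.png');p,R=tcp();print(p,R.as_euler('xyz',degrees=True))
for x in robot.landmark_of('fork','wrist')[:3]: print(round(x['p'],2),np.round(x['point'],1),at_z(m,[x['point']],0.)[0].round(4))
E
```

```text
[ 0.40853954 -0.24041162  0.16907009] [-1.79930943e+02  4.72573580e-02  2.51934103e+01]
0.95 [326.9 161. ] [ 0.4603 -0.227   0.    ]
```

View pics/w7.png

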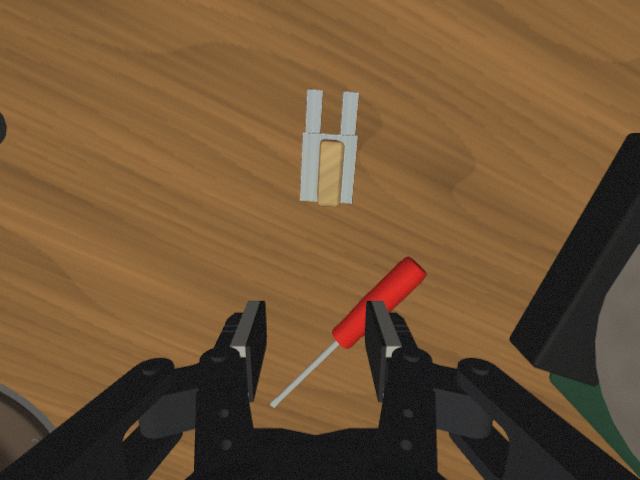

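```bash
python3 - <<'E'
import cv2
a=cv2.imread('pics/w7.png')
cv2.imwrite('pics/w7c.png',cv2.resize(a[80:220,270:390],None,fx=4.2,fy=4.2,interpolation=cv2.INTER_CUBIC))
E
```

```text
(no output)
```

View pics/w7c.png

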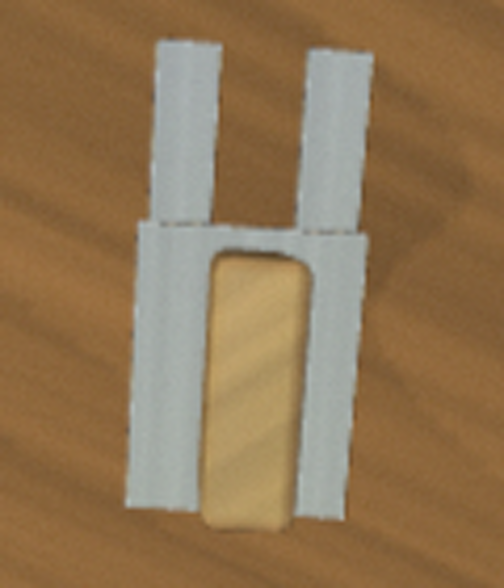

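```bash
python3 - <<'E'
from h import *
m=robot.camera_model('wrist')
A=lambda q:[q[0]/4.2+269.6,q[1]/4.2+79.6]
z=.006
P=np.array([[52,20],[52,8],[52,-8],[52,-20],[20,22],[20,-22],[-35,22],[-35,-22]])/1000;P=np.c_[P,np.full(8,z)]
v,e=fit(m,P,[A(q) for q in[(156,41),(221,44),(307,50),(373,54),(137,221),(368,235),(126,506),(344,519)]],[.46,-.22,.4]);print(v,np.degrees(v[2]),e.round(1).tolist())
c,s=np.cos(v[2]),np.sin(v[2]);y=np.degrees(v[2])
t=v[:2]-.006*np.array([c,s])
print(row([*t,.10],y),row([*t,.014],y))
E
```

```text
[ 0.46268369 -0.22668967  0.38478304] 22.046444130827105 [[0.0, -0.1], [0.0, 0.1], [0.2, -0.1], [-0.1, -0.2], [0.1, 0.1], [-0.0, -0.1], [-0.1, 0.3], [-0.1, 0.1]]
[-0.1, 0.0, 3.2, 48.7, 10.4, 69.2] [-0.1, 0.0, 3.2, 48.7, 10.5, 155.2]
```

Call:
play_rows([
  [0,0,3.2,48.7,10.5,30,0],
  [0,0,3.2,48.7,10.5,80,0],
  [0,0,3.2,48.7,10.5,130,0],
  [0,0,3.2,48.7,10.5,157,0],
  [0,0,3.2,48.7,10.5,157,0],
  [0,0,3.2,48.7,10.5,157,-1],
  [0,0,3.2,48.7,10.5,157,-1],
  [0,0,3.2,48.7,10.5,157,-1],
], grip_force=100)

```text
time: 10.0
position: [0.458, -0.2307, 0.0142]
eef_rot: [3.14, -0.002, 0.383]
contact_force: [0.2, 0.5, 7.8]
opening: 0.172
```

Call:
play_rows([
  [0,0,0,0,0,0,-1],
])

```text
time: 10.12
position: [0.458, -0.2307, 0.0142]
eef_rot: [3.141, -0.002, 0.383]
contact_force: [-0.6, 1.1, 8.6]
opening: 0.177
```

```bash
python3 - <<'E'
from h import *
m=robot.camera_model('wrist');a=save('wrist','w8.png');p,R=tcp();print(p,R.as_euler('xyz',degrees=True))
E
```

```text
[ 0.45800443 -0.23069089  0.01421344] [ 1.79942215e+02 -1.38121289e-01  2.19200315e+01]
```

View pics/w8.png

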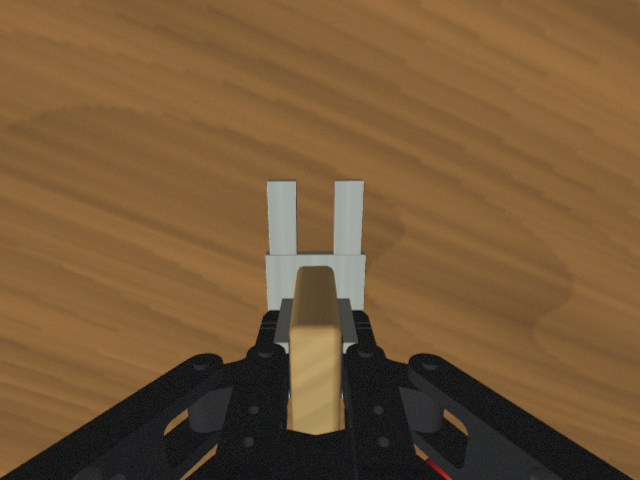

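```bash
python3 - <<'E'
from h import *
m=robot.camera_model('wrist');a=cv2.imread('pics/w8.png')
P=np.array([[52,20],[52,8],[52,-8],[52,-20],[20,22],[20,-22]])/1000;P=np.c_[P,np.full(6,.006)]
v,e=fit(m,P,[(267,181),(296,181),(334,181),(363,181),(265,254.5),(365,254.5)],[.46,-.22,.4]);print(v,np.degrees(v[2]),e.round(1).tolist())
p,R=tcp();print('fork in tool',R.inv().apply([*v[:2],0]-p))
# lift then traverse to behind slide
print(row(sl(-.17,0,.12),SY))
E
```

```text
[ 0.46303082 -0.22889643  0.38160982] 21.86463198525134 [[-0.6, -0.0], [-0.4, -0.0], [0.4, -0.0], [0.6, -0.0], [-0.3, 0.2], [0.3, 0.1]]
fork in tool [0.00529862 0.00019733 0.01422646]
[0.0, -0.2, 34.7, 84.1, -320.4, -105.9]
```

Call:
play_rows([
  [0,0,0,0,0,-60,-1],
  [0,0,10,25,-60,-106,-1],
  [0,0,20,45,-120,-106,-1],
  [0,0,34.7,84,-320,-106,-1],
  [0,0,34.7,84,-320,-106,-1],
  [0,0,34.7,84,-320,-106,-1],
  [0,0,34.7,84,-320,-106,-1],
  [0,0,34.7,84,-320,-106,-1],
])

```text
time: 11.18
position: [0.4148, 0.1015, 0.119]
eef_rot: [-3.14, 0.0, -0.216]
contact_force: [0.6, -0.5, -1.8]
opening: 0.179
```

```bash
python3 - <<'E'
from h import *
m=robot.camera_model('wrist');a=save('wrist','w9.png');p,R=tcp();print(p,insl(p),R.as_euler('xyz',degrees=True))
print(row(sl(-.135,0,.075),SY))
E
```

```text
[0.41522652 0.09924029 0.1191188 ] [-0.1711587   0.00104634  0.1191188 ] [-1.79938050e+02 -1.09581315e-02 -1.25597980e+01]
[-0.1, -0.0, 0.2, 36.1, 1.2, 44.1]
```

View pics/w9.png

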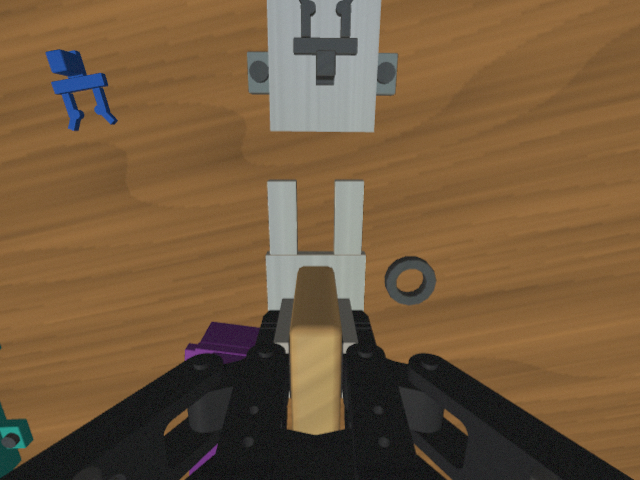

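Call:
play_rows([
  [0,0,0.2,36,1.8,10,-1],
  [0,0,0.2,36,1.8,44,-1],
  [0,0,0.2,36,1.8,44,-1],
  [0,0,0.2,36,1.8,44,-1],
])

```text
time: 11.72
position: [0.4504, 0.0866, 0.0756]
eef_rot: [3.142, -0.0, -0.229]
contact_force: [0.3, 0.9, -0.9]
opening: 0.177
```

```bash
python3 - <<'E'
from h import *
m=robot.camera_model('wrist');a=save('wrist','w10.png');p,R=tcp();print(p,insl(p),R.as_euler('xyz',degrees=True))
cv2.imwrite('pics/w10c.png',cv2.resize(a[60:260,220:420,::-1],None,fx=3,fy=3,interpolation=cv2.INTER_CUBIC))
E
```

```text
[0.45065195 0.08714516 0.07582064] [-0.13393396 -0.00289976  0.07582064] [-1.79959248e+02 -4.80607709e-02 -1.30890291e+01]
```

View pics/w10.png

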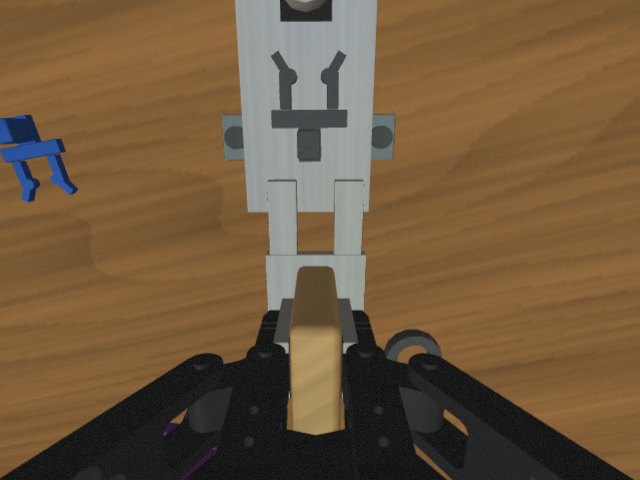

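View pics/w10c.png

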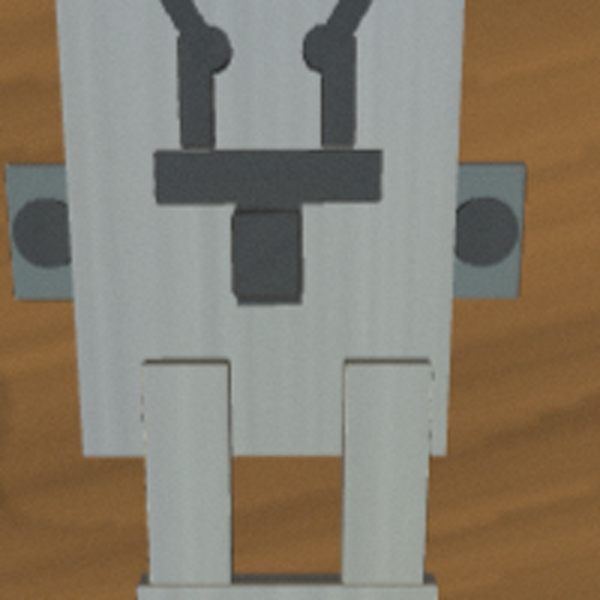

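```bash
python3 - <<'E'
from h import *
m=robot.camera_model('wrist');p,R=tcp()
A=lambda q:[q[0]/3+219.6,q[1]/3+59.6]
z=.005
P=[[-.015,.017,z],[-.015,-.017,z],[-.0075,-.017,z],[-.0075,.017,z]]
v,e=fit(m,P,[A(q) for q in[(155,203),(381,201),(381,150),(154,151)]],[.54,.06,-.2],.04);print(np.degrees(v[2]),insl([*v[:2],0]),e.round(1).tolist())
print('clip in tool',R.inv().apply([*v[:2],.04]-p))
q=at_z(m,[A((84,456)),A((446,456))],.04);print(q,np.linalg.norm(q[0]-q[1]));
mid=q.mean(0);print('plate rear mid in slide',insl(mid),'in tool',R.inv().apply(mid-p),'edge ang',np.degrees(np.arctan2(*(q[0]-q[1])[[1,0]]))-90)
l=at_z(m,[A((57,20)),A((84,456))],.04);print(np.degrees(np.arctan2(*(l[0]-l[1])[[1,0]])))
l=at_z(m,[A((463,20)),A((446,456))],.04);print(np.degrees(np.arctan2(*(l[0]-l[1])[[1,0]])))
E
```

```text
-12.781347760621573 [-0.04000766 -0.00103361  0.        ] [[0.1, 0.2], [-0.1, 0.3], [0.2, -0.3], [-0.2, -0.2]]
clip in tool [ 0.0938856  -0.00231441  0.03590106]
[[0.49613123 0.11064032 0.04      ]
 [0.48246746 0.0520273  0.04      ]] 0.0601845920817264
plate rear mid in slide [-9.49594777e-02 -4.42812241e-06  4.00000000e-02] in tool [ 0.03892932 -0.0030664   0.0358555 ] edge ang -13.122341777653602
-12.841619219237273
-12.828752604993257
```

```bash
python3 - <<'E'
from h import *
p,R=tcp();print(insl(p),R.as_euler('xyz',degrees=True))
print(row(sl(-.133,-.0005,.0555),SY))
E
```

```text
[-0.13393396 -0.00289976  0.07582064] [-1.79959248e+02 -4.80607709e-02 -1.30890291e+01]
[-0.0, -0.0, -0.3, 0.9, -2.4, 20.3]
```

Call:
play_rows([
  [0,0,-0.3,1,-2.4,10,-1],
  [0,0,-0.3,1,-2.4,18,-1],
  [0,0,-0.3,1,-2.4,20,-1],
  [0,0,-0.3,1,-2.4,20,-1],
])

```text
time: 12.28
position: [0.4516, 0.0899, 0.0547]
eef_rot: [3.141, 0.0, -0.222]
contact_force: [-0.1, -0.2, -1.2]
opening: 0.179
```

```bash
python3 - <<'E'
from h import *
p,R=tcp();print(insl(p),R.as_euler('xyz',degrees=True),robot.observe()['contact_force'])
E
```

```text
[-1.33570200e-01 -1.72763121e-05  5.46634594e-02] [ 1.79985328e+02  1.50016601e-02 -1.27077770e+01] [-0.13511422 -0.23545009 -1.16698836]
```

Call:
play_rows([
  [0,0,0,5,0,0,-1],
  [0,0,0,10,0,0,-1],
  [0,0,0,15,0,0,-1],
  [0,0,0,18,0,0,-1],
  [0,0,0,18,0,0,-1],
])

```text
time: 12.9
position: [0.4695, 0.0858, 0.0548]
eef_rot: [3.142, -0.0, -0.222]
contact_force: [-0.8, 0.3, -1.9]
opening: 0.178
```

```bash
python3 - <<'E'
from h import *
p,R=tcp();print(insl(p),R.as_euler('xyz',degrees=True),robot.observe()['contact_force'])
a=save('wrist','w11.png')
E
```

```text
[-1.15227699e-01  1.09274242e-05  5.47650336e-02] [ 1.79995267e+02 -7.87944665e-03 -1.27244253e+01] [-0.80834767  0.25548932 -1.9091403 ]
```

View pics/w11.png

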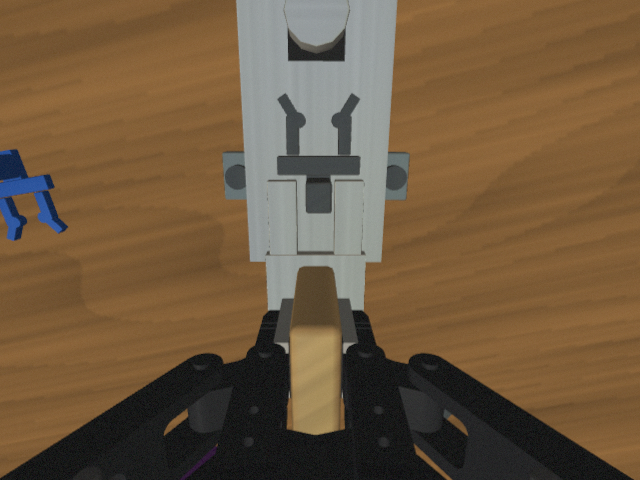

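Call:
play_rows([
  [0,0,0,3,0,0,-1],
  [0,0,0,8,0,0,-1],
  [0,0,0,13,0,0,-1],
  [0,0,0,18,0,0,-1],
  [0,0,0,23,0,0,-1],
  [0,0,0,28,0,0,-1],
  [0,0,0,28,0,0,-1],
])

```text
time: 13.82
position: [0.4972, 0.0796, 0.0548]
eef_rot: [3.142, -0.001, -0.222]
contact_force: [0.3, -0.0, -1.8]
opening: 0.175
```

```bash
python3 - <<'E'
from h import *
p,R=tcp();print(insl(p),R.as_euler('xyz',degrees=True),robot.observe()['contact_force'])
a=save('wrist','w12.png')
E
```

```text
[-8.68900793e-02  8.50153892e-05  5.48212210e-02] [ 1.79995052e+02 -3.69276868e-02 -1.27226898e+01] [ 0.28261236 -0.03362903 -1.78835728]
```

View pics/w12.png

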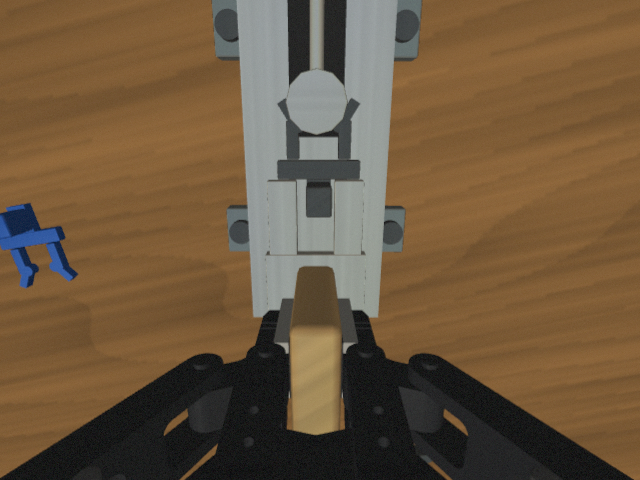

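Call:
play_rows([
  [0,0,0,1,0,0,-1],
  [0,0,0,2,0,0,-1],
  [0,0,0,3,0,0,-1],
  [0,0,0,4,0,0,-1],
  [0,0,0,5,0,0,-1],
  [0,0,0,6,0,0,-1],
  [0,0,0,7,0,0,-1],
  [0,0,0,8,0,0,-1],
])

```text
time: 14.88
position: [0.504, 0.0783, 0.0546]
eef_rot: [-3.141, 0.001, -0.221]
contact_force: [-4.1, 2.8, 0.1]
opening: 0.175
```

```bash
python3 - <<'E'
from h import *
p,R=tcp();print(insl(p),R.as_euler('xyz',degrees=True),robot.observe()['contact_force'])
a=save('wrist','w13.png')
E
```

```text
[-0.07997537  0.00032457  0.05464249] [-1.79993560e+02  5.99760377e-02 -1.26870406e+01] [-4.05745615  2.81103643  0.14251475]
```

View pics/w13.png

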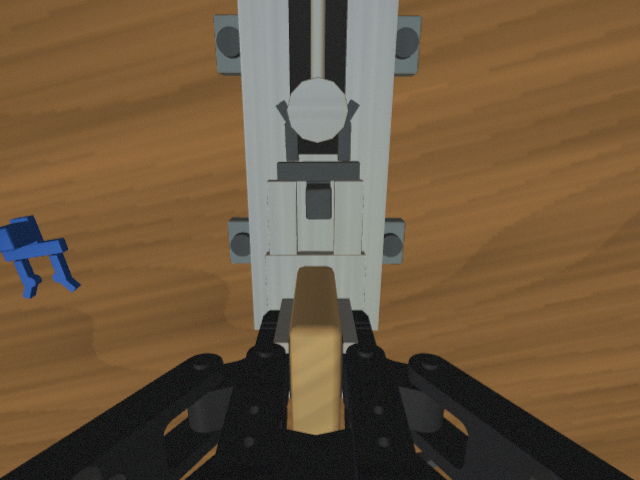

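Call:
play_rows([
  [0,0,0,1,0,0,-1],
  [0,0,0,2,0,0,-1],
  [0,0,0,3,0,0,-1],
  [0,0,0,4,0,0,-1],
  [0,0,0,5,0,0,-1],
])

```text
time: 15.55
position: [0.5075, 0.0775, 0.0545]
eef_rot: [-3.141, 0.004, -0.221]
contact_force: [-10.4, 3.4, 5.4]
opening: 0.17
```

Call:
play_rows([
  [0,0,0,0.7,0,0,-1],
  [0,0,0,1.4,0,0,-1],
])

```text
time: 15.8
position: [0.5084, 0.0773, 0.0546]
eef_rot: [-3.141, 0.005, -0.221]
contact_force: [-11.6, 3.9, 7.5]
opening: 0.175
```

```bash
python3 - <<'E'
from h import *
p,R=tcp();print(insl(p),R.as_euler('xyz',degrees=True),robot.observe()['contact_force'])
a=save('wrist','w14.png')
E
```

```text
[-0.07549118  0.00031581  0.05456162] [-179.97138649    0.27762459  -12.67990316] [-11.60658096   3.87635684   7.52790988]
```

View pics/w14.png

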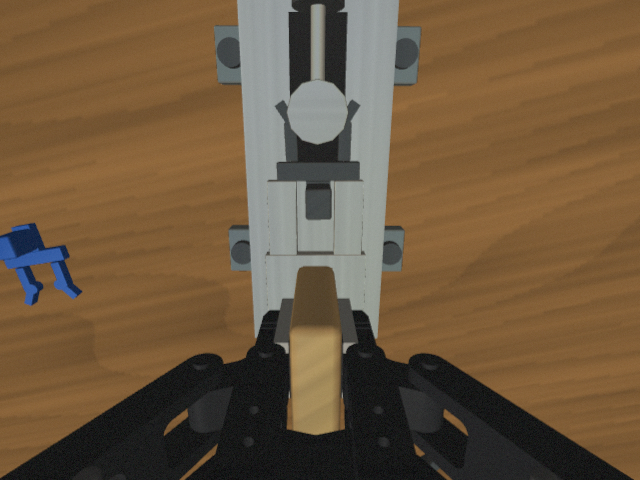

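Call:
play_rows([
  [0,0,0,0.7,0,-0.4,-1],
  [0,0,0,1.4,0,-0.8,-1],
  [0,0,0,2.1,0,-0.8,-1],
])

```text
time: 16.23
position: [0.5106, 0.0767, 0.0549]
eef_rot: [3.141, 0.004, -0.221]
contact_force: [-7.7, 3.2, -2.0]
opening: 0.176
```

Call:
play_rows([
  [0,0,0,0.7,0,0,-1],
  [0,0,0,1.4,0,0,-1],
])

```text
time: 16.48
position: [0.5114, 0.0765, 0.0548]
eef_rot: [3.141, 0.006, -0.221]
contact_force: [-10.1, 4.0, 2.0]
opening: 0.178
```

```bash
python3 - <<'E'
from h import *
p,R=tcp();print(insl(p),R.as_euler('xyz',degrees=True),robot.observe()['contact_force'])
a=save('wrist','w15.png')
E
```

```text
[-0.07237042  0.00020326  0.05482416] [179.98907066   0.31775667 -12.66924747] [-10.0513024    3.97459059   1.97529578]
```

View pics/w15.png

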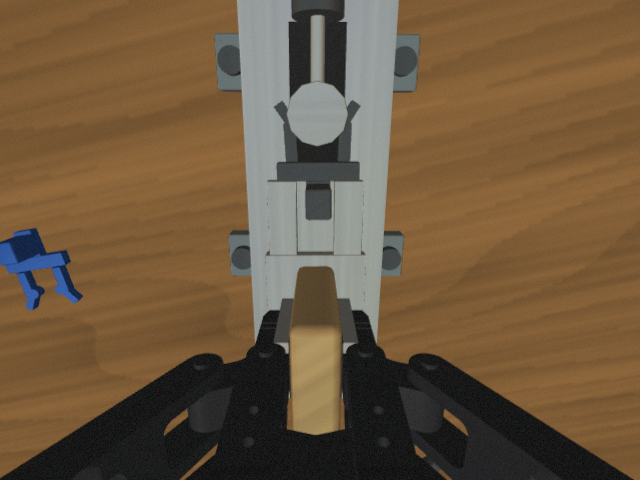

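```bash
cat >> h.py <<'E'
def track(fn=None,a=None):
    if a is None: a=cv2.imread(fn)
    # head lower edge row in column 310-325 & bar front edge
    g=a.astype(int).sum(2)[:,312:323].mean(1); return g
E
python3 - <<'E'
from h import *
for i,(r,c) in {12:(101,317),13:(110,317.5),14:(112,317),15:(113.5,317)}.items():
    a=cv2.imread(f'pics/w{i}.png'); g=cv2.cvtColor(a,cv2.COLOR_BGR2GRAY)[60:185,308:326].mean(1)
    d=np.diff(g); k=[(int(j)+60,int(d[j])) for j in np.where(abs(d)>12)[0]]; print(i,k)
m=robot.camera_model('wrist');p,R=tcp()
for r in (70,82,146,147,162,180): print(r,[insl(at_z(m,[[317,r]],z)[0])[0].round(4) for z in(.045,.060)])
E
```

```text
12 [(69, 23), (70, 21), (131, -17), (132, -42), (133, -38), (134, -16), (135, 29), (136, 54), (137, 34), (158, -22), (159, -68), (181, -22)]
13 [(78, 26), (79, 17), (139, -15), (140, -42), (141, -41), (142, -18), (152, 13), (153, 59), (154, 46), (160, -40), (161, -56), (162, 18), (182, -14), (183, -17)]
14 [(80, 27), (81, 12), (141, -19), (142, -44), (143, -38), (144, -12), (161, 15), (162, 18), (182, -12), (183, -20)]
15 [(81, 13), (82, 27), (143, -30), (144, -44), (145, -32), (161, 12), (162, 19), (183, -23)]
70 [np.float64(0.0269), np.float64(0.0248)]
82 [np.float64(0.0228), np.float64(0.0211)]
146 [np.float64(-0.0009), np.float64(-0.0002)]
147 [np.float64(-0.0013), np.float64(-0.0006)]
162 [np.float64(-0.0072), np.float64(-0.0059)]
180 [np.float64(-0.0145), np.float64(-0.0125)]
```

Call:
play_rows([
  [0,0,0,0.7,0,-0.3,-1],
  [0,0,0,1.4,0,-0.3,-1],
])

```text
time: 16.77
position: [0.5128, 0.0762, 0.055]
eef_rot: [3.141, 0.005, -0.221]
contact_force: [-9.8, 3.3, -1.8]
opening: 0.174
```

Call:
play_rows([
  [0,0,0,0.7,0,0,-1],
  [0,0,0,1.4,0,0,-1],
])

```text
time: 17.02
position: [0.5138, 0.076, 0.0549]
eef_rot: [3.141, 0.006, -0.221]
contact_force: [-10.1, 4.3, 0.7]
opening: 0.173
```

Call:
play_rows([
  [0,0,0,0.7,0,0,-1],
  [0,0,0,1.4,0,0,-1],
])

```text
time: 17.27
position: [0.5148, 0.0758, 0.055]
eef_rot: [3.141, 0.007, -0.221]
contact_force: [-12.5, 3.9, 2.0]
opening: 0.172
```

```bash
python3 - <<'E'
from h import *
p,R=tcp();print(insl(p),R.as_euler('xyz',degrees=True),robot.observe()['contact_force'])
m=robot.camera_model('wrist');a=save('wrist','w16.png')
g=cv2.cvtColor(a,cv2.COLOR_RGB2GRAY)[60:190,308:326].mean(1);d=np.diff(g); print([(int(j)+60,int(d[j])) for j in np.where(abs(d)>12)[0]])
for r in (80,81,82,83,144,145,146,147): print(r,insl(at_z(m,[[317,r]],.06)[0])[0].round(4))
E
```

```text
[-0.06890087  0.00025571  0.05495933] [179.99149797   0.39768596 -12.66370949] [-12.46481728   3.94493746   2.02116006]
[(84, 24), (85, 21), (145, -21), (146, -46), (147, -37), (162, 18), (183, -21)]
80 0.0251
81 0.0248
82 0.0245
83 0.0242
144 0.0039
145 0.0035
146 0.0032
147 0.0028
```

View pics/w16.png

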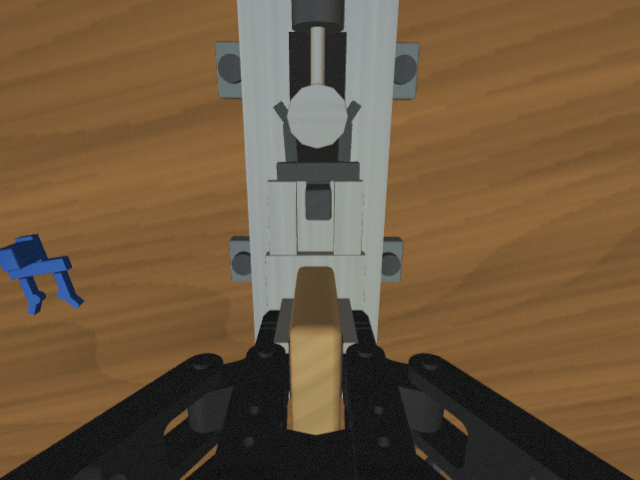

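Call:
play_rows([
  [0,0,0,0.7,0,-0.3,-1],
  [0,0,0,1.4,0,-0.3,-1],
])

```text
time: 17.58
position: [0.516, 0.0754, 0.055]
eef_rot: [3.141, 0.007, -0.221]
contact_force: [-11.2, 4.1, 0.0]
opening: 0.178
```

Call:
play_rows([
  [0,0,0,0.7,0,0,-1],
  [0,0,0,1.4,0,0,-1],
])

```text
time: 17.82
position: [0.517, 0.0753, 0.055]
eef_rot: [3.141, 0.008, -0.221]
contact_force: [-12.6, 3.4, 2.1]
opening: 0.175
```

```bash
python3 - <<'E'
from h import *
p,R=tcp();print(insl(p),R.as_euler('xyz',degrees=True),robot.observe()['contact_force'])
m=robot.camera_model('wrist');a=save('wrist','w17.png')
g=cv2.cvtColor(a,cv2.COLOR_RGB2GRAY)[60:190,308:326].mean(1);d=np.diff(g); print([(int(j)+60,int(d[j])) for j in np.where(abs(d)>12)[0]])
for r in (82,84,86,88,144,146,148,150): print(r,insl(at_z(m,[[317,r]],.06)[0])[0].round(4))
E
```

```text
[-0.06663011  0.00019573  0.05504962] [179.98142304   0.45885768 -12.65795316] [-12.56559213   3.39880657   2.06285997]
[(87, 26), (88, 20), (148, -34), (149, -44), (150, -30), (162, 16), (183, -20)]
82 0.0268
84 0.0261
86 0.0255
88 0.0249
144 0.0061
146 0.0054
148 0.0047
150 0.004
```

Call:
play_rows([
  [0,0,0,0.7,0,-0.3,-1],
  [0,0,0,1.4,0,-0.3,-1],
])

```text
time: 18.12
position: [0.5199, 0.0745, 0.0556]
eef_rot: [3.141, 0.005, -0.221]
contact_force: [-6.0, 2.8, -2.0]
opening: 0.175
```

Call:
play_rows([
  [0,0,0,0.7,0,0,-1],
  [0,0,0,1.4,0,0,-1],
])

```text
time: 18.38
position: [0.5216, 0.0741, 0.0557]
eef_rot: [3.141, 0.004, -0.221]
contact_force: [-7.6, 3.2, -0.6]
opening: 0.178
```

```bash
python3 - <<'E'
from h import *
p,R=tcp();print(insl(p),R.as_euler('xyz',degrees=True),robot.observe()['contact_force'])
m=robot.camera_model('wrist');a=save('wrist','w18.png')
g=cv2.cvtColor(a,cv2.COLOR_RGB2GRAY)[60:190,308:326].mean(1);d=np.diff(g); print([(int(j)+60,int(d[j])) for j in np.where(abs(d)>12)[0]])
for r in (86,88,90,92,148,150,152,154): print(r,insl(at_z(m,[[317,r]],.06)[0])[0].round(4))
E
```

```text
[-6.18334163e-02  8.29141139e-05  5.57414654e-02] [179.97397828   0.23172842 -12.69067605] [-7.57055545  3.18559679 -0.60017979]
[(116, 13), (117, 30), (174, -18), (175, -32), (176, -27), (182, -12), (183, -19), (188, 16)]
86 0.0304
88 0.0298
90 0.0291
92 0.0285
148 0.0095
150 0.0088
152 0.0081
154 0.0074
```

View pics/w18.png

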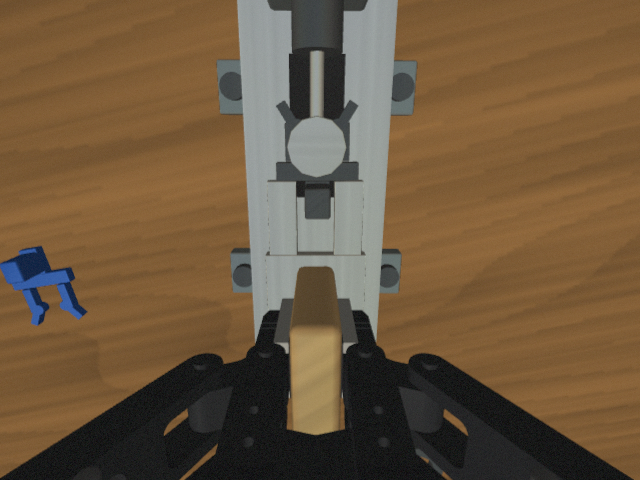

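Call:
play_rows([
  [0,0,0,-3,0,-0.3,-1],
  [0,0,0,-6,0,-0.3,-1],
  [0,0,0,-9,0,-0.3,-1],
  [0,0,0,-12,0,-0.3,-1],
  [0,0,0,-16,0,-0.3,-1],
  [0,0,0,-20,0,-0.3,-1],
  [0,0,0,-24,0,-0.3,-1],
  [0,0,0,-24,0,-0.3,-1],
])

```text
time: 19.42
position: [0.5001, 0.0792, 0.0569]
eef_rot: [-3.141, -0.0, -0.222]
contact_force: [0.3, 0.9, -1.5]
opening: 0.174
```

```bash
python3 - <<'E'
from h import *
p,R=tcp();print(insl(p),R.as_euler('xyz',degrees=True),robot.observe()['contact_force'])
m=robot.camera_model('wrist');a=save('wrist','w19.png')
cv2.imwrite('pics/w19c.png',cv2.resize(a[30:230,220:420,::-1],None,fx=3,fy=3,interpolation=cv2.INTER_CUBIC))
E
```

```text
[-0.08398082  0.00026905  0.05688152] [-1.79985516e+02 -6.35819523e-03 -1.26947588e+01] [ 0.33397489  0.85552505 -1.49903011]
```

View pics/w19c.png

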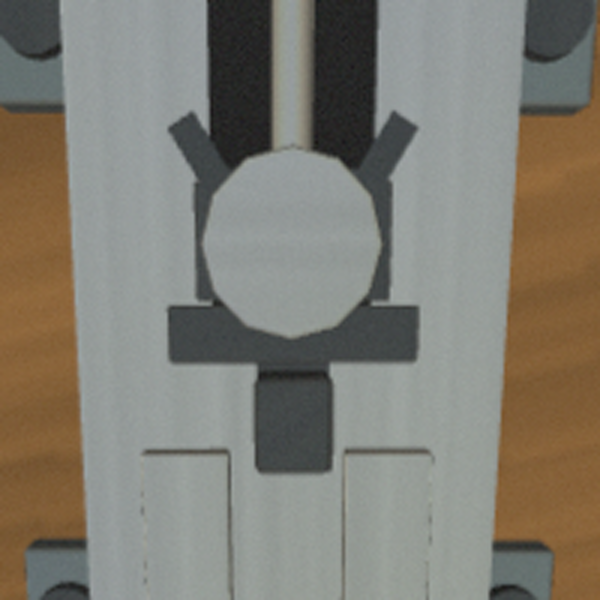

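```bash
python3 - <<'E'
from h import *
m=robot.camera_model('wrist')
A=lambda q:[q[0]/3+219.6,q[1]/3+29.6]
z=.005
P=[[-.015,.017,z],[-.015,-.017,z],[-.0075,-.017,z],[-.0075,.017,z]]
v,e=fit(m,P,[A(q) for q in[(169,362),(417,361),(417,308),(169,308)]],[.58,.06,-.2],.04);print(np.degrees(v[2]),insl([*v[:2],0]),e.round(1).tolist())
print('head',insl(at_z(m,[A((292,242))],.06)[0]))
t=at_z(m,[A((169,130)),A((417,130)),A((182,112)),A((398,112))],.045);print([insl(x)[:2].round(4).tolist() for x in t])
print(row(sl(-.15,0,.1),SY))
# fork parking: back at its original place
E
```

```text
-12.630898025591295 [ 0.00074401 -0.00099552  0.        ] [[-0.0, 0.6], [0.0, 0.8], [0.7, -0.7], [-0.7, -0.5]]
head [ 0.00058773 -0.00080977  0.06      ]
[[0.0149, 0.015], [0.0149, -0.017], [0.017, 0.0133], [0.017, -0.0144]]
[-0.0, -0.0, 0.1, -66.2, 0.2, -43.1]
```

Call:
play_rows([
  [0,0,0,-20,0,0,-1],
  [0,0,0,-50,0,-5,-1],
  [0,0,0,-66,0,-30,-1],
  [0,0,0,-66,0,-60,-1],
  [0,0,0,-66,0,-60,-1],
])

```text
time: 20.1
position: [0.4372, 0.0942, 0.1183]
eef_rot: [-3.139, -0.003, -0.221]
contact_force: [0.6, 0.1, -0.8]
opening: 0.178
```

```bash
python3 - <<'E'
from h import *
print(tcp()[0],row([.458,-.2307,.10],21.9),row([.458,-.2307,.016],21.9))
E
```

```text
[0.43720568 0.0941602  0.11827339] [-0.1, -0.2, -34.6, 91.5, 312.4, 17.6] [-0.1, -0.2, -34.6, 91.3, 312.7, 101.6]
```

Call:
play_rows([
  [0,0,-34.6,91.5,312.5,17,-1],
  [0,0,-34.6,91.5,312.5,17,-1],
  [0,0,-34.6,91.5,312.5,17,-1],
  [0,0,-34.6,91.5,312.5,17,-1],
  [0,0,-34.6,91.5,312.5,17,-1],
  [0,0,-34.6,91.5,312.5,17,-1],
  [0,0,-34.6,91.5,312.5,17,-1],
  [0,0,-34.6,91.5,312.5,17,-1],
])

```text
time: 21.1
position: [0.4559, -0.2306, 0.0988]
eef_rot: [-3.14, 0.001, 0.382]
contact_force: [-1.0, 0.4, -0.9]
opening: 0.175
```

```bash
python3 - <<'E'
from h import *
m=robot.camera_model('wrist');save('wrist','w20.png')
p,R=tcp();print(p,R.as_euler('xyz',degrees=True),row([.458,-.2307,.0155],21.9))
E
```

```text
[ 0.45622327 -0.23010805  0.09905932] [-1.79920775e+02  3.18801690e-02  2.19632118e+01] [-0.1, 0.0, 0.1, 1.5, 1.3, 83.6]
```

View pics/w20.png

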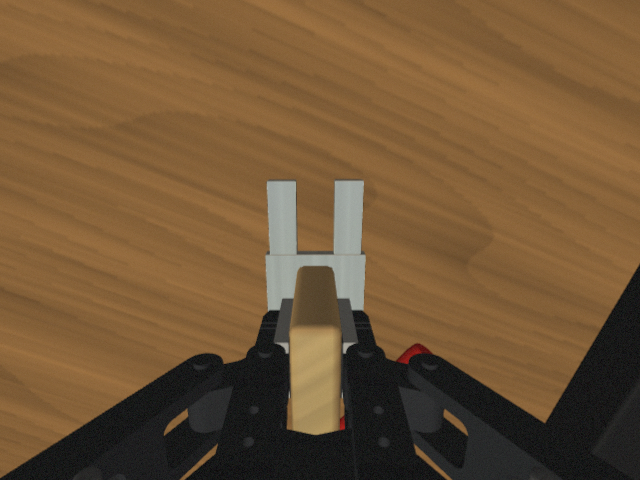

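Fork unshifted in the fingers (tips still at row 181); the screwdriver is behind at (415,355), clear as at pick-up. Lowering.

Call:
play_rows([
  [0,0,0,1.5,1,40,-1],
  [0,0,0,1.5,1,70,-1],
  [0,0,0,1.5,1,80,-1],
  [0,0,0,1.5,1,83,-1],
  [0,0,0,1.5,1,84.5,-1],
  [0,0,0,1.5,1,84.5,-1],
])

```text
time: 21.9
position: [0.4587, -0.2319, 0.016]
eef_rot: [3.141, -0.001, 0.382]
contact_force: [-0.0, -0.4, -1.0]
opening: 0.175
```

Call:
play_rows([
  [0,0,0,0,0,1,-1],
  [0,0,0,0,0,1.8,-1],
  [0,0,0,0,0,1.8,-1],
])

```text
time: 22.28
position: [0.4584, -0.2319, 0.0142]
eef_rot: [-3.142, -0.001, 0.382]
contact_force: [-1.9, 1.2, 7.7]
opening: 0.175
```

On the bench (7.7 N). Release and lift.

Call:
play_rows([
  [0,0,0,0,0,-0.3,-0.2],
  [0,0,0,0,0,-0.3,-0.2],
  [0,0,0,0,0,-0.3,-0.2],
  [0,0,0,0,0,-0.3,-0.2],
  [0,0,0,0,0,-30,-0.2],
  [0,0,0,0,0,-80,-0.2],
  [0,0,0,0,0,-140,-0.2],
  [0,0,0,0,0,-160,-0.2],
])

```text
time: 23.28
position: [0.4593, -0.2327, 0.1766]
eef_rot: [3.139, -0.004, 0.382]
contact_force: [0.2, 0.0, -0.1]
opening: 0.401
```

```bash
python3 - <<'E'
from h import *
save('wrist','w21.png');a=save('top','top2.png');save('scene','scene2.png')
cv2.imwrite('pics/top2c.png',cv2.resize(a[170:300,200:460,::-1],None,fx=3,fy=3,interpolation=cv2.INTER_CUBIC))
b=cv2.imread('pics/top0.png');print('changed',[ (int(x),int(y),int(w),int(h)) for x,y,w,h,s in cv2.connectedComponentsWithStats(((cv2.absdiff(cv2.GaussianBlur(b,(3,3),0),cv2.GaussianBlur(a[:,:,::-1].copy(),(3,3),0)).max(2)>40)*255).astype('uint8'))[2][1:] if s>12])
E
```

```text
changed [(447, 203, 193, 277), (560, 211, 15, 29), (299, 215, 10, 12), (440, 243, 10, 17), (435, 245, 6, 13), (579, 247, 15, 14), (428, 248, 7, 13), (423, 250, 16, 37), (436, 263, 10, 19), (205, 266, 16, 21), (547, 271, 22, 21), (571, 272, 34, 35), (607, 272, 13, 8)]
```

View pics/w21.png

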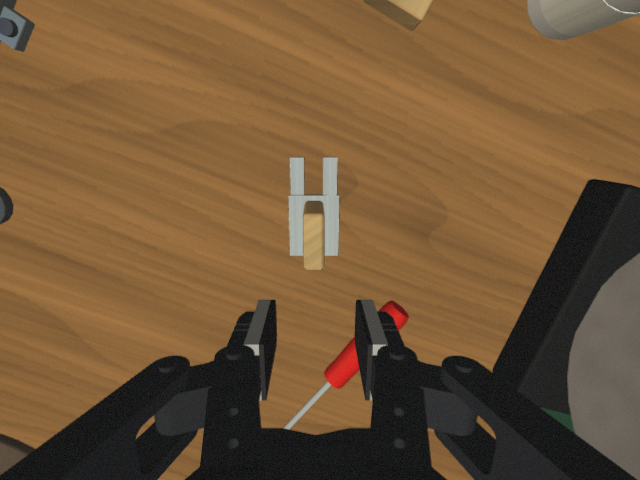

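View pics/top2c.png

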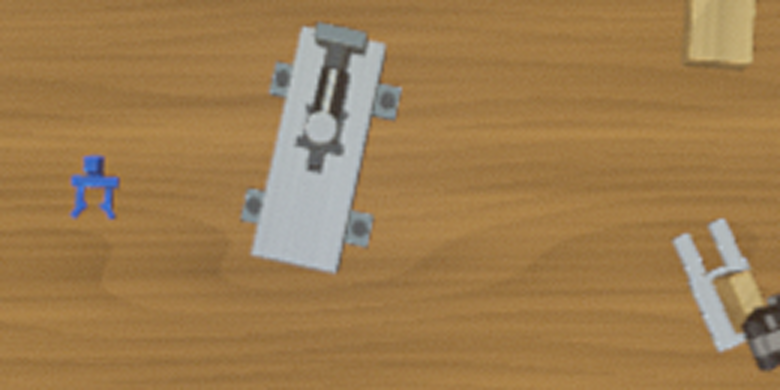

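View pics/scene2.png

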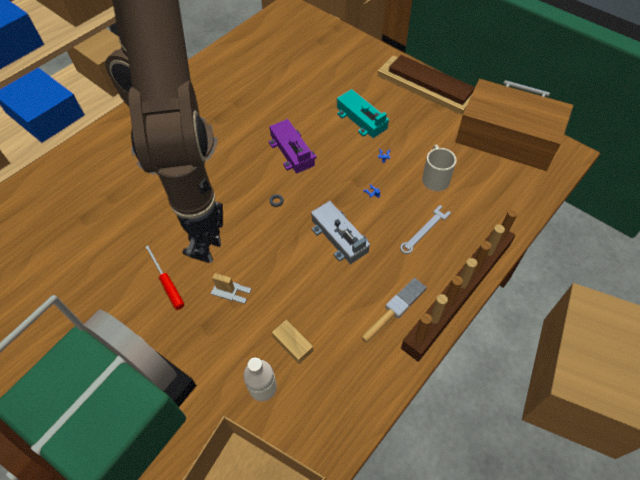

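All in place: the clip is around the stud, the fork is upright on the bench, and nothing else has moved.

```bash
python3 -c "
from station import robot
print(robot.hand_in())"
```

```text
the job is handed in; nothing more can be done
None
```

I laid the clip on the grey slide's plate, let go of it, then pushed it home with the fork. The job was handed in at about 23 s of the 72 s allowed; no verdict is reported.

- **Snap:** It came with the stud about 15 mm back. The pushing force fell from about 13 N to 6 N. The largest stud travel I measured was about 15 mm, well short of 25 mm.
- **Clip after the fork backed off:** The wrist picture put the clip's origin within 1 mm of the stud's axis, and the stud within 1 mm of its rest place. The jaw tips looked symmetric about the clip's centre line. I could not measure the jaw angles, because the stud head hides them.
- **Fork:** It stands on its sole on the bench at about its starting place, more than 0.3 m from the stud. A 7.7 N contact with the bench showed before I let go, and it looked upright in the wrist picture afterwards.
- **Bystanders:** Comparing the top camera's pictures from before and after showed change only at the clip, stud, fork and arm. The part of that view hidden by the arm I checked by eye in the wrist and scene pictures; nothing there had moved.

No check failed. One fit of the slide from a more distant picture differed from the others by about 2 mm, within the calibration's stated accuracy, and later close-up pictures agreed with the value I used.

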